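# Change the jars over for the second round of cross-weighing

## Task

Three sample jars are being cross-weighed on two balances and the first round is done, so change them over: the red-capped jar goes on the white balance, the blue-capped jar on the black balance, and the yellow-capped jar waits on the round cork mat, each upright in the middle of its place. Dirt under a jar spoils the reading, so never stand a jar on the bare bench: use the free white tile as the in-between place. Set every jar down gently without dropping it or pressing hard on the balances, and leave the wash bottle and the spatula alone.

Things in the scene. Friction and masses are not known exactly. Their poses are not given: they have to be found in the camera images.
- jar_red_mid (a point): sealed round sample jar, amber glass with a paper label and a red screw cap; 50 mm in diameter (glass 48, cap 50), 65 mm tall, 105 to 210 g, standing upright. This point is its centre, half-way up, 32.5 mm above its underside; z points up its axis. At the start it stands on the black balance.
- jar_blue_mid (a point): sealed round sample jar, amber glass with a paper label and a blue screw cap; 50 mm in diameter (glass 48, cap 50), 65 mm tall, 105 to 210 g, standing upright. This point is its centre, half-way up, 32.5 mm above its underside; z points up its axis. At the start it stands on the cork mat.
- jar_yellow_mid (a point): sealed round sample jar, amber glass with a paper label and a yellow screw cap; 50 mm in diameter (glass 48, cap 50), 65 mm tall, 105 to 210 g, standing upright. This point is its centre, half-way up, 32.5 mm above its underside; z points up its axis. At the start it stands on the white balance.
- balance_white: compact laboratory balance with a white housing, 150 mm wide and about 200 mm deep, fixed, with a round bare-metal pan 100 mm in diameter. Origin: at bench level (z = 0) straight below the pan's centre; the pan's flat top, on which a jar stands, is 50 mm above the origin and is the balance's highest part. -x points to its display and keys (137 mm from the origin to the front edge, 65 mm to the back)
- balance_black: compact laboratory balance with a black housing, 150 mm wide and about 200 mm deep, fixed, with a round bare-metal pan 100 mm in diameter. Origin: at bench level (z = 0) straight below the pan's centre; the pan's flat top, on which a jar stands, is 50 mm above the origin and is the balance's highest part. -x points to its display and keys (137 mm from the origin to the front edge, 65 mm to the back)
- cork_mat: round cork mat, 100 mm in diameter and 12 mm thick, fixed on the bench. Origin: centre of its underside; a jar stands on its top, 12 mm above the origin.
- white_tile: square white ceramic tile, 110 by 110 mm and 12 mm thick, fixed on the bench, empty at the start: the free in-between place. Origin: centre of its underside; its top is 12 mm above the origin.
- wash_bottle: bystander: white wash bottle with a red cap and bent spout, 66 mm in diameter, 165 mm tall, loose. Origin: centre of its underside.
- spatula: bystander: slim steel laboratory double spatula, 191 mm long, 5 mm thick, lying loose on the bench along its own x. Origin: middle of its underside.
Mind the look-alikes: they are no part of the job. What is shaped like the part that bears jar_blue_mid but pink or turquoise is not meant.

How it is judged (in metres and radians):
At the end, for the whole second after the job is handed in: The red-capped jar stands on the white balance's pan, the blue-capped jar on the black balance's pan and the yellow-capped jar on the cork mat, each within 15 mm of the centre, upright within 0.1 rad, its height within 5 mm of standing there, released and at rest (horizontal distance between jar_red_mid and balance_white below 0.015 m and height (world z) of jar_red_mid between 0.0775 and 0.0875 m and angle between each of jar_red_mid, jar_blue_mid, jar_yellow_mid's own z axis and vertical below 0.1 rad and linear speed of each of jar_red, jar_blue, jar_yellow below 0.01 m/s and contact force between each of jar_red, jar_blue, jar_yellow and the fingers below 0.05 N and horizontal distance between jar_blue_mid and balance_black below 0.015 m and height (world z) of jar_blue_mid between 0.0775 and 0.0875 m and horizontal distance between jar_yellow_mid and cork_mat below 0.015 m and height (world z) of jar_yellow_mid between 0.0395 and 0.0495 m); the robot touches nothing.
It fails at once if a jar is stood, laid or dropped on the bare bench (its centre less than 38 mm above the bench) (height (world z) of any of jar_red_mid, jar_blue_mid, jar_yellow_mid below 0.038 m).
It fails at once if a jar is let fall instead of being set down (faster than 0.5 m/s while the fingers do not touch it: a drop of about 13 mm) ((linear speed of jar_red above 0.5 m/s and contact force between jar_red and the fingers below 0.01 N) or (linear speed of jar_blue above 0.5 m/s and contact force between jar_blue and the fingers below 0.01 N) or (linear speed of jar_yellow above 0.5 m/s and contact force between jar_yellow and the fingers below 0.01 N)).
It fails at once if a balance is pressed with more than 40 N (contact force between any of balance_white, balance_black and anything else above 40 N).
It fails at once if the wash bottle or the spatula is disturbed (moved more than 30 mm) (distance of any of wash_bottle, spatula from where it was at the start of the episode above 0.03 m).
It also fails if it takes over 106 s, if anything falls off the work surface, if the arm or the gripper's body presses on something with over 40 N, if the wrist force passes 120 N, or if a joint passes its speed limit or range.

## Robot

A 6-joint arm with a two-finger parallel gripper is mounted at the origin on the work surface. World frame = base frame: x ahead of the robot, y to its left, z up, the work surface at z = 0. Lengths are in mm, angles in rad, forces in N, time in s.
With the tool pointing down it reaches from about 275 to 750 mm from the base axis. Payload 10.2 kg.
Tool frame: the origin (TCP) lies between the finger pads; the fingertips stand 17 mm ahead of it and the grasp point (between the pads) lies 2 mm behind it; y points along the fingers, x is the direction in which the jaws open and shut, and the axes are right-handed (so a half turn about y gives the same grasp; the last joint's range is limited). The gripper opens to 85 mm and grips with 20 to 120 N. Pads are 22 mm wide; open, the fingers measure 114 mm over their backs; the gripper's body (76 mm by 85 mm) begins 54 mm behind the grasp point. The pads swing forward as they close: fully open they stand 13 mm farther back than shut.
Start: joints at [-1.497, 0.313, 1.498, -0, 1.331, -0.223], TCP at [153.529, -502.056, 248.294] pointing down, gripper open.
Joint ranges: [-2.94, 2.94], [-0.97, 2.17], [0.19, 2.56], [-1.23, 4.37], [0.02, 3.11], [-2.88, 2.88]. Speed limits (rad/s): [2.39, 2.39, 3.01, 3.14, 3.14, 3.14].

## Interface

Orientations are given as a unit quaternion [w, x, y, z].
In Python, from rig import ctrl gives the robot as it stands.
- The arm moves only by the tool jog_arm, never from a script. Its argument "targets" is a list of rows, each an object with "offset": the shift along the tool's x, y, z in m, a list of three; "yaw": the turn about the tool's y in rad. In form: [{"offset": [dx, dy, dz], "yaw": yaw}, ...]. A call has 1 to 12 rows; each row is the pose to reach, as a shift and turn from the pose measured when the call began, along the tool's axes at that moment; what a row does not reach only later rows make up. A row lasts 1/12 s, in which the tool goes at most 41.7 mm and 7.16 degrees, less where a joint would pass 70% of its speed; a pose out of reach is approached as far as the arm can. A call with a gripper value outside its range is refused whole. "fingers" is the finger opening in m, from 0 to 0.0854, set as the call begins (left out, the last holds). The fingers move at their own pace and stop on an object; "grip_force" is the grip in N (left out, the last holds). Time passes only in rows, so rows that repeat a pose let the fingers close. It gives the time, the measured TCP pose, the force and the opening at its end, in the units of the state.
- ctrl.sense(): the state, without advancing time (a new reading comes with each control period).
- ctrl.capture(name): name is "scene" or "top" or "wrist"; returns a dict with "img" (400x640x3 uint8, red, green, blue), "intrinsics" (3x3 intrinsics, pixels), "T" (4x4, takes a point from camera to world coordinates); the wrist camera has in their place "mount" (4x4, takes a point from camera to tool coordinates, whose origin is the TCP and whose axes are the tool frame's). Camera axes: x right, y up, looking along -z (the intrinsics and any distortion apply to the point x, -y, -z); pixel columns grow to the right and rows downward; lengths in mm; the calibration is good to about 2 mm. A picture is of the moment at which its call begins: read the wrist's pose just before it. There is no depth.
- ctrl.finish_job(): hands the job in, once; it reports no verdict.
Trained networks look in the newest picture that a camera, given by its name, has taken for a name from the list of things; names that differ only in an ending like _2 or _b are one class to them, and where a whole thing is asked for, a point or a joint stands for the part that bears it (a point fixed in the world has none). Each returns a list of dicts, best first, with "score" (0 to 1); they miss things now and then, are a little off and sometimes report something else, mostly with a low value. They report only what shows in the picture. A call takes as long as a camera call. They do not tell look-alikes from the thing itself.
- ctrl.boxes_of(camera, target): "box" ([left, top, right, bottom] in pixels, round what is visible of it).
- ctrl.regions_of(camera, target): "region" (400x640 bool, what is visible of it) and "box" ([left, top, right, bottom] in pixels, round what is visible of it).
The state is a dict: "time_s": time; "joints": joint angles; "dq": joint speeds; "tau": joint torques, N m; "eef_pos": TCP position; "ee_rot": TCP orientation; "force": force on the tool from outside, world axes, zero at the start; "wrist_torque": the same for the moment, N m; "grip_width": opening from 0.0 (shut) to 1.0 (fully open).
Only numpy, scipy, OpenCV 4.12 (cv2) and the standard library are available. Lean on these libraries where they do the work, as an engineer would, in place of code of your own. Each camera call takes 0.05 s, during which the arm holds its last target.

## Working session

There is one attempt and no reset: what is moved stays moved. The work goes in short steps, Python scripts to look and compute and a tool call to move; the robot and the scene stay as the last step left them, time stands still between calls to the robot, and variables do not carry over. Pictures are saved under pics/ and viewed, and the job is handed in when it is done.

Besides the shell and the picture viewer there is one more tool, called after "Call:" as name([rows], argument=value, ...), one row to a line, values as JSON. jog_arm: Moves the arm, as the interface text tells. Its arguments: {"type":"object","properties":{"targets":{"type":"array"},"fingers":{"type":"number"},"grip_force":{"type":"number"}},"required":["targets"]}

```bash
ls; mkdir -p pics
python3 - <<'E'
from rig import ctrl
import cv2,numpy as np
print(ctrl.sense())
for n in ("scene","top","wrist"):
    c=ctrl.capture(n); cv2.imwrite(f"pics/{n}0.png",c["img"][:,:,::-1])
    print(n,np.round(c["intrinsics"],1).tolist(),np.round(c.get("T",c.get("mount")),3).tolist(),c.keys())
E
```

```text
pics
{'time_s': 0.0, 'joints': array([-1.49744226e+00,  3.13438726e-01,  1.49844463e+00, -1.91622637e-05,
        1.33099422e+00, -2.23396470e-01]), 'dq': array([ 2.54668817e-04,  1.43918610e-03,  2.49714538e-04, -5.15912287e-05,
       -5.29870437e-04, -9.90890530e-05]), 'tau': array([-1.00289275e-03, -4.12261891e+01, -2.59745389e+01, -2.23380748e-04,
        4.12964364e-03, -1.04607957e-05]), 'eef_pos': array([ 153.48538943, -501.81368705,  247.73798863]), 'ee_rot': array([ 0.56876296, -0.56808274,  0.42089042, -0.42028794]), 'force': array([-1.02968131, -0.5514592 , -0.87293774]), 'wrist_torque': array([-0.00042209,  0.03408253,  0.00962139]), 'grip_width': 1.0017967703373765}
scene [[427.2, 0.0, 318.1], [0.0, 427.2, 198.3], [0.0, 0.0, 1.0]] [[0.419, -0.559, 0.716, 1384.99], [0.908, 0.259, -0.33, -312.105], [-0.001, 0.788, 0.616, 715.971], [0.0, 0.0, 0.0, 1.0]] dict_keys(['img', 'intrinsics', 'T'])
top [[457.2, 0.0, 319.7], [0.0, 457.2, 202.4], [0.0, 0.0, 1.0]] [[-0.026, 0.998, -0.065, 547.806], [-1.0, -0.025, 0.015, 48.854], [0.013, 0.065, 0.998, 1277.252], [0.0, 0.0, 0.0, 1.0]] dict_keys(['img', 'intrinsics', 'T'])
wrist [[275.6, 0.0, 324.2], [0.0, 275.6, 202.1], [0.0, 0.0, 1.0]] [[1.0, -0.001, -0.001, -0.046], [-0.0, 0.276, -0.961, -125.28], [0.001, 0.961, 0.276, 69.614], [0.0, 0.0, 0.0, 1.0]] dict_keys(['img', 'intrinsics', 'mount'])
```

View pics/scene0.png

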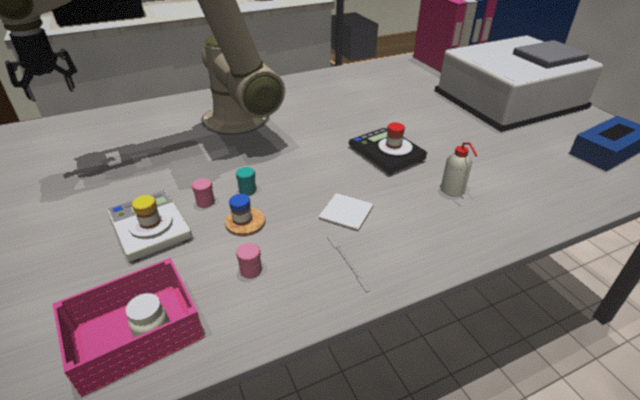

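View pics/top0.png

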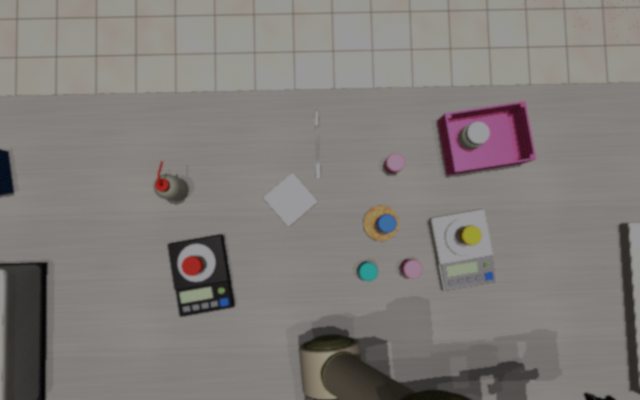

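View pics/wrist0.png

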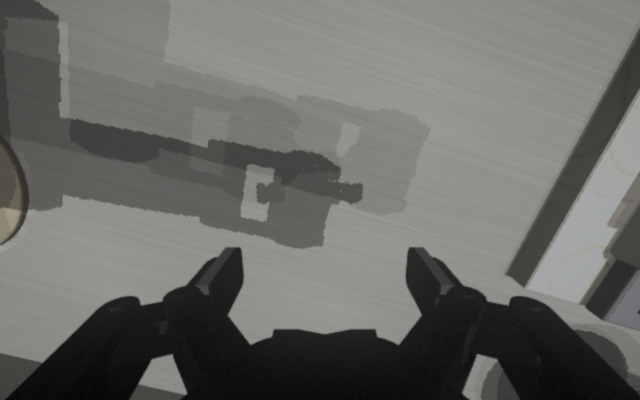

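```bash
cat > h.py <<'E'
import numpy as np, cv2
from scipy.spatial.transform import Rotation as R
from rig import ctrl
def Rq(q): return R.from_quat([q[1],q[2],q[3],q[0]]).as_matrix()
def camT(n,c,s=None):
    if n!="wrist": return c["T"]
    T=np.eye(4);T[:3,:3]=Rq(s["ee_rot"]);T[:3,3]=s["eef_pos"]
    return T@c["mount"]
def proj(K,T,P):
    P=np.atleast_2d(P); p=(P-T[:3,3])@T[:3,:3]; p=p*[1,-1,-1]
    q=p@K.T; return q[:,:2]/q[:,2:]
def ray(K,T,uv,z):
    uv=np.atleast_2d(uv); d=np.c_[uv,np.ones(len(uv))]@np.linalg.inv(K).T*[1,-1,-1]
    d=d@T[:3,:3].T; o=T[:3,3]; return o+d*((z-o[2])/d[:,2])[:,None]
E
python3 - <<'E'
from h import *
names=["jar_red_mid","jar_blue_mid","jar_yellow_mid","balance_white","balance_black","cork_mat","white_tile","wash_bottle","spatula"]
zs=dict(jar_red_mid=90,jar_blue_mid=60,jar_yellow_mid=90,balance_white=45,balance_black=45,cork_mat=12,white_tile=12,wash_bottle=80,spatula=3)
for n in("top","scene"):
    c=ctrl.capture(n)
    for t in names:
        for r in ctrl.regions_of(n,t)[:4]:
            if r["score"]<.25: continue
            m=r["region"]; uv=np.argwhere(m)[:,::-1].mean(0)
            print(n,t,round(r["score"],2),np.round(r["box"]),m.sum(),np.round(uv,1),np.round(ray(c["intrinsics"],c["T"],uv,zs[t])[0]))
    if n=="top":
        im=c["img"][:,:,::-1]
        cv2.imwrite("pics/tl.png",cv2.resize(im[220:330,150:260],None,fx=5,fy=5,interpolation=2))
        cv2.imwrite("pics/tr.png",cv2.resize(im[190:300,350:510],None,fx=5,fy=5,interpolation=2))
E
```

```text
top jar_red_mid 0.92 [180. 257. 207. 281.] 407 [193.4 265.1] [471. 361.  90.]
top jar_blue_mid 0.85 [383. 152. 403. 173.] 335 [392.9 163.2] [ 727. -168.   60.]
top jar_blue_mid 0.7 [400. 259. 421. 279.] 341 [410.6 268.3] [ 446. -205.   60.]
top jar_blue_mid 0.66 [376. 214. 397. 234.] 329 [385.5 223.4] [ 566. -143.   60.]
top jar_blue_mid 0.58 [356. 260. 379. 282.] 344 [366.9 271.2] [441. -89.  60.]
top jar_yellow_mid 0.73 [456. 226. 481. 243.] 421 [467.9 234.9] [ 530. -352.   90.]
top balance_white 0.66 [427. 210. 495. 292.] 3704 [462.2 250.9] [ 487. -349.   45.]
top balance_black 0.8 [169. 235. 236. 316.] 3829 [201.2 276.2] [439. 352.  45.]
top cork_mat 0.92 [363. 206. 395. 241.] 678 [377.5 222.9] [ 569. -128.   12.]
top white_tile 0.67 [263. 174. 317. 228.] 1510 [289.5 199.5] [640. 114.  12.]
top wash_bottle 0.68 [153. 168. 187. 204.] 756 [170.2 186.8] [676. 422.  80.]
top spatula 0.55 [317. 112. 321. 178.] 208 [316.9 149.3] [780.  34.   3.]
scene jar_red_mid 0.84 [388. 125. 404. 150.] 445 [395.  135.7] [483. 352.  90.]
scene jar_blue_mid 0.83 [190. 180. 214. 209.] 553 [203.6 192.2
[... 232 characters left out ...]
8.] 489 [246.3 179.9] [ 472. -100.   60.]
scene jar_yellow_mid 0.93 [132. 191. 162. 230.] 767 [145.9 211.6] [ 537. -356.   90.]
scene jar_yellow_mid 0.29 [108. 194. 191. 259.] 3069 [149.5 227.9] [ 598. -356.   90.]
scene balance_white 0.65 [108. 193. 192. 258.] 2990 [149.9 228.4] [ 544. -358.   45.]
scene balance_black 0.62 [347. 128. 431. 178.] 1842 [387.8 151.3] [487. 329.  45.]
scene cork_mat 0.72 [227. 209. 264. 239.] 679 [246.7 223.9] [ 586. -140.   12.]
scene white_tile 0.59 [318. 193. 373. 232.] 1309 [346.3 211.6] [648. 107.  12.]
scene wash_bottle 0.73 [442. 141. 478. 200.] 1168 [457.2 171.1] [695. 409.  80.]
scene spatula 0.82 [328. 235. 364. 289.] 135 [349.5 264.3] [807.  32.   3.]
```

View pics/tl.png

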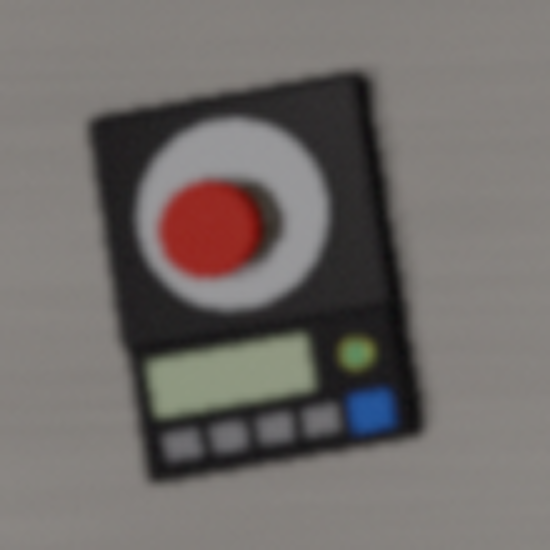

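View pics/tr.png

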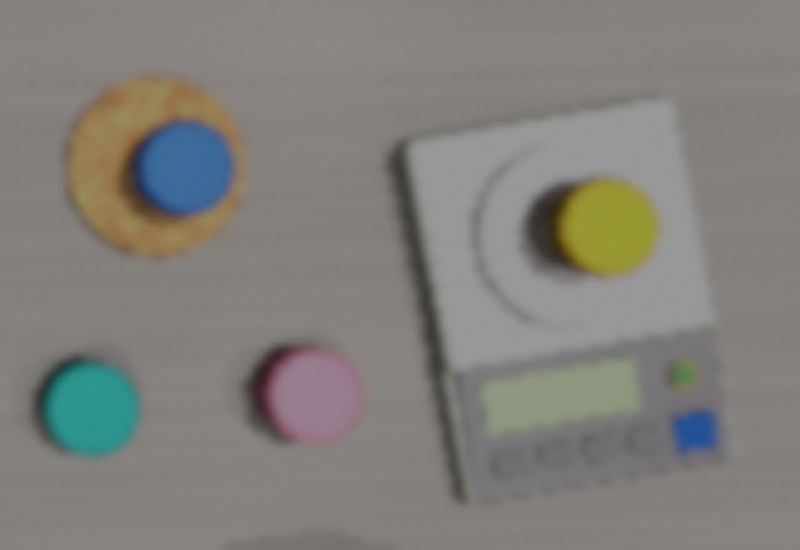

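Run:
```python
from h import *
c=ctrl.capture("top");K,T=c["intrinsics"],c["T"]
def f(x,y,x0,y0): return ((x+.5)/5-.5+x0,(y+.5)/5-.5+y0)
for n,uv,z in [("panB",f(232,215,150,220),50),("panW",f(565,237,350,190),50),("red",f(210,229,150,220),115),("yel",f(608,226,350,190),115),("blue",f(184,167,350,190),77),("cork",f(156,165,350,190),12),("pink1",f(315,395,350,190),65),("turq",f(90,407,350,190),65),
 ("WcornFL",f(462,500,350,190),45),("WcornBL",f(410,143,350,190),45),("WcornBR",f(675,95,350,190),45),("BcornBL",f(93,120,150,220),45),("BcornBR",f(368,73,150,220),45)]:
    print(n,np.round(uv,1),np.round(ray(K,T,uv,z)[0],1))
c=ctrl.capture("scene");im=c["img"][:,:,::-1]
cv2.imwrite("pics/s1.png",cv2.resize(im[160:290,100:275],None,fx=4.5,fy=4.5,interpolation=2))
cv2.imwrite("pics/s2.png",cv2.resize(im[110:240,310:485],None,fx=4.5,fy=4.5,interpolation=2))
```

```text
panB [196.  262.6] [475.3 364.   50. ]
panW [462.6 237. ] [ 524.5 -350.5   50. ]
red [191.6 265.4] [472.4 358.4 115. ]
yel [471.2 234.8] [ 530.7 -351.6  115. ]
blue [386.4 223. ] [ 566.9 -142.4   77. ]
cork [380.8 222.6] [ 569.5 -137.3   12. ]
pink1 [412.6 268.6] [ 445.1 -209.3   65. ]
turq [367.6 271. ] [442.1 -90.2  65. ]
WcornFL [442.  289.6] [ 385.5 -290.3   45. ]
WcornBL [431.6 218.2] [ 577.2 -270.4   45. ]
WcornBR [484.6 208.6] [ 599.5 -415.6   45. ]
BcornBL [168.2 243.6] [527.5 438.9  45. ]
BcornBR [223.2 234.2] [548.7 292.   45. ]
```

View pics/s1.png

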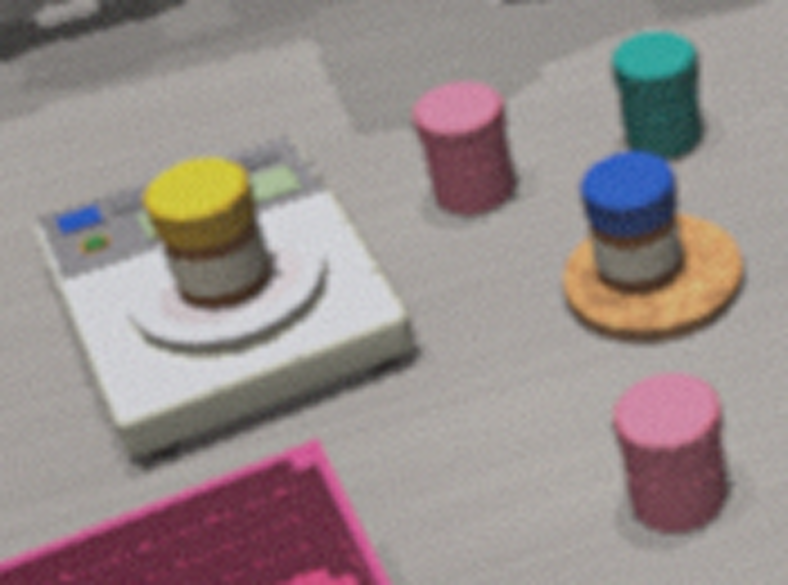

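View pics/s2.png

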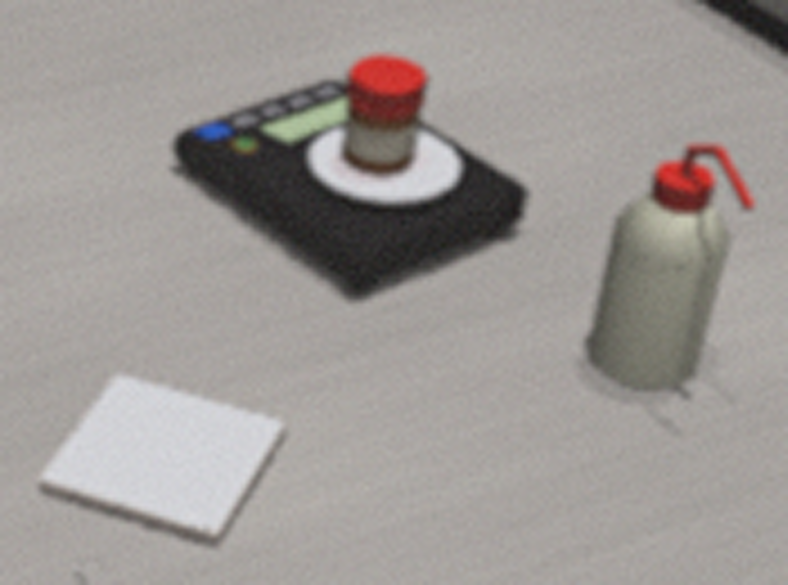

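```bash
cat >> h.py <<'E'
def go(x,y,z,yaw=None):
    s=ctrl.sense(); M=Rq(s["ee_rot"]); d=M.T@(np.array([x,y,z])-s["eef_pos"])/1000
    print("t",round(s["time_s"],2),"pos",np.round(s["eef_pos"],1),"off",np.round(d,4),"rows",round(np.linalg.norm(d)/.0417,1),"w",round(s["grip_width"],3),"F",np.round(s["force"],1),"q",np.round(s["joints"],2))
    if yaw is not None:
        cur=np.arctan2(M[1,0],M[0,0]); print("xaxis yaw",round(cur,3),"turn tool-y",round(-((yaw-cur+np.pi/2)%np.pi-np.pi/2),3))
    return s
E
python3 - <<'E'
from h import *
s=go(567,-142,200,0); print(np.round(Rq(s["ee_rot"]),3))
c=ctrl.capture("scene");K,T=c["intrinsics"],c["T"]
def f(x,y,x0,y0): return ((x+.5)/4.5-.5+x0,(y+.5)/4.5-.5+y0)
for n,uv,z in [("red",f(388,77,310,110),115),("panB",f(386,163,310,110),50),("tile",f(163,457,310,110),12),("yel",f(199,190,100,160),115),("blue",f(628,182,100,160),77),("cork",f(655,272,100,160),12)]:
    print(n,np.round(ray(K,T,uv,z)[0],1))
E
```

```text
t 1.25 pos [ 153.5 -502.1  248.3] off [-0.2234  0.0483  0.5007] rows 13.2 w 1.002 F [ 0.6  1.1 -0.9] q [-1.5   0.31  1.5  -0.    1.33 -0.22]
xaxis yaw -1.274 turn tool-y -1.274
[[ 0.292 -0.     0.956]
 [-0.956 -0.     0.292]
 [ 0.    -1.    -0.   ]]
red [475.4 355.7 115. ]
panB [476.9 361.6  50. ]
tile [646.2 106.7  12. ]
yel [ 533.1 -353.7  115. ]
blue [ 568.9 -146.3   77. ]
cork [ 570.9 -139.    12. ]
```

Call:
jog_arm([
  {"offset": [-0.2234,0.02,0.5007],"yaw": 0.297},
  {"offset": [-0.2234,0.02,0.5007],"yaw": 0.297},
  {"offset": [-0.2234,0.02,0.5007],"yaw": 0.297},
  {"offset": [-0.2234,0.02,0.5007],"yaw": 0.297},
  {"offset": [-0.2234,0.02,0.5007],"yaw": 0.297},
  {"offset": [-0.2234,0.02,0.5007],"yaw": 0.297},
  {"offset": [-0.2234,0.02,0.5007],"yaw": 0.297},
  {"offset": [-0.2234,0.02,0.5007],"yaw": 0.297},
  {"offset": [-0.2234,0.02,0.5007],"yaw": 0.297},
  {"offset": [-0.2234,0.02,0.5007],"yaw": 0.297},
  {"offset": [-0.2234,0.02,0.5007],"yaw": 0.297},
  {"offset": [-0.2234,0.02,0.5007],"yaw": 0.297},
], fingers=0.0854, grip_force=40)

```text
time_s: 2.3
eef_pos: [527.9, -175.5, 230.3]
ee_rot: [-0.5, 0.5, -0.5, 0.5]
force: [0.5, -0.6, -0.6]
grip_width: 0.999
```

Run:
```python
from h import *
go(568,-144,180,-np.pi/2)
```

```text
t 2.3 pos [ 527.9 -175.5  230.3] off [-0.0315  0.0503  0.0401] rows 1.7 w 0.999 F [ 0.5 -0.6 -0.6] q [-0.53  0.4   1.43 -0.    1.32  1.04]
xaxis yaw -1.571 turn tool-y -0.0
```

Axes are now aligned (tool x = −world y, tool y = down, tool z = world x).

Call:
jog_arm([
  {"offset": [-0.0315,0.05,0.04],"yaw": 0},
  {"offset": [-0.0315,0.05,0.04],"yaw": 0},
  {"offset": [-0.0315,0.05,0.04],"yaw": 0},
  {"offset": [-0.0315,0.05,0.04],"yaw": 0},
])

```text
time_s: 2.63
eef_pos: [567.9, -143.2, 179.2]
ee_rot: [-0.5, 0.501, -0.5, 0.499]
force: [-0.1, -0.2, 0.2]
grip_width: 0.998
```

```bash
cat >> h.py <<'E'
def wshot(name,pts):
    s=ctrl.sense();c=ctrl.capture("wrist");T=camT("wrist",c,s);K=c["intrinsics"]
    im=np.ascontiguousarray(c["img"][:,:,::-1])
    a=np.linspace(0,2*np.pi,40)
    for (x,y,z,r) in pts:
        P=np.c_[x+r*np.cos(a),y+r*np.sin(a),np.full(40,z)]
        cv2.polylines(im,[np.round(proj(K,T,P)).astype(int)],True,(0,255,0),1)
    cv2.imwrite(f"pics/{name}.png",im); return s,K,T,c
E
python3 - <<'E'
from h import *
wshot("w1",[(568,-144,77,25),(570,-138,12,50)]); go(568,-144,42)
E
```

```text
t 2.68 pos [ 567.8 -144.2  180.6] off [-3.000e-04  1.386e-01  1.000e-04] rows 3.3 w 0.999 F [ 1.1 -0.1  1.2] q [-0.45  0.5   1.4  -0.    1.24  1.12]
```

View pics/w1.png

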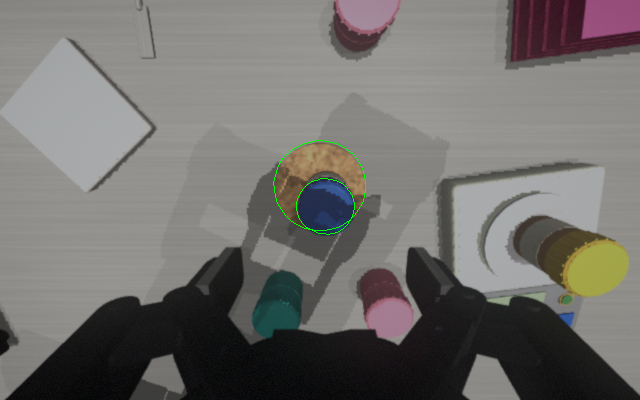

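The green circles sit on the blue cap (325,206) and cork mat (320,185) to about 1 px. This is the blue-capped jar on cork. The pink pots (367,10; 388,310) and the turquoise one (278,310) are look-alikes, not meant.

Call:
jog_arm([
  {"offset": [0.001,0.035,0],"yaw": 0},
  {"offset": [0.001,0.07,0],"yaw": 0},
  {"offset": [0.001,0.1,0],"yaw": 0},
  {"offset": [0.001,0.12,0],"yaw": 0},
  {"offset": [0.001,0.133,0],"yaw": 0},
  {"offset": [0.001,0.138,0],"yaw": 0},
  {"offset": [0.001,0.138,0],"yaw": 0},
  {"offset": [0.001,0.138,0],"yaw": 0},
])

```text
time_s: 3.35
eef_pos: [568.3, -146.2, 44.2]
ee_rot: [-0.5, 0.5, -0.499, 0.501]
force: [0.7, 0.3, -0.0]
grip_width: 1.001
```

Call:
jog_arm([
  {"offset": [0,0,0],"yaw": 0},
  {"offset": [0,0,0],"yaw": 0},
  {"offset": [0,0,0],"yaw": 0},
  {"offset": [0,0,0],"yaw": 0},
  {"offset": [0,0,0],"yaw": 0},
  {"offset": [0,0,0],"yaw": 0},
  {"offset": [0,0,0],"yaw": 0},
  {"offset": [0,0,0],"yaw": 0},
], fingers=0.03, grip_force=35)

```text
time_s: 4.02
eef_pos: [568.8, -146.5, 45.4]
ee_rot: [-0.5, 0.5, -0.498, 0.502]
force: [-1.5, -0.3, 5.8]
grip_width: 0.57
```

Run:
```python
from h import *
go(568,-144,150)
c=ctrl.capture("scene");im=c["img"][:,:,::-1]
cv2.imwrite("pics/s3.png",cv2.resize(im[100:290,120:330],None,fx=3.5,fy=3.5,interpolation=2)[:600])
```

```text
t 4.02 pos [ 568.8 -146.5   45.4] off [-0.0022 -0.1047 -0.0004] rows 2.5 w 0.57 F [-1.5 -0.3  5.8] q [-0.45  0.67  1.52 -0.    0.95  1.12]
```

View pics/s3.png

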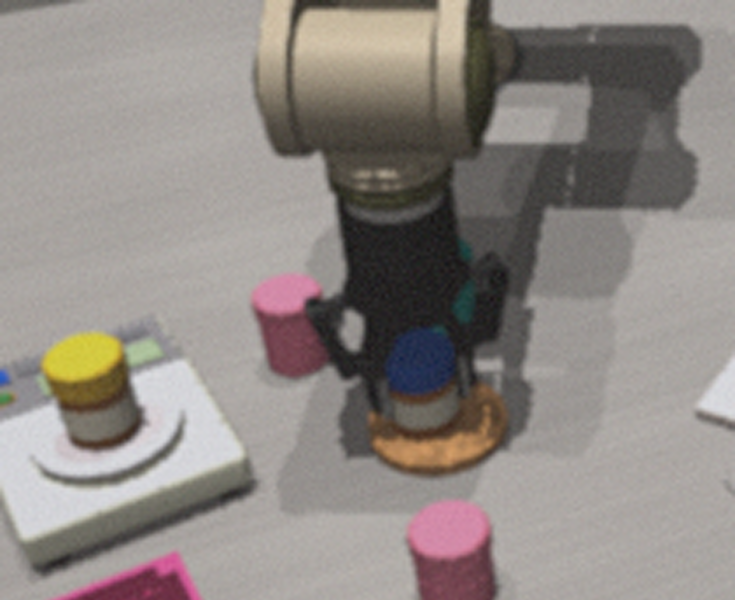

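Call:
jog_arm([
  {"offset": [0,-0.015,0],"yaw": 0},
  {"offset": [0,-0.04,0],"yaw": 0},
  {"offset": [-0.01,-0.06,0.003],"yaw": 0},
  {"offset": [-0.04,-0.07,0.012],"yaw": 0},
  {"offset": [-0.08,-0.07,0.024],"yaw": 0},
  {"offset": [-0.12,-0.07,0.035],"yaw": 0},
  {"offset": [-0.16,-0.07,0.047],"yaw": 0},
  {"offset": [-0.2,-0.07,0.058],"yaw": 0},
  {"offset": [-0.235,-0.07,0.069],"yaw": 0},
  {"offset": [-0.2535,-0.06,0.075],"yaw": 0},
  {"offset": [-0.2565,-0.05,0.075],"yaw": 0},
  {"offset": [-0.2565,-0.05,0.075],"yaw": 0},
])

```text
time_s: 5.07
eef_pos: [642.4, 111.1, 92.5]
ee_rot: [-0.5, 0.501, -0.499, 0.5]
force: [-0.7, -1.1, -1.3]
grip_width: 0.568
```

Run:
```python
from h import *
s,K,T,c=wshot("w2",[]); go(644,110,45.4)
im=c["img"][:,:,::-1].copy()
P=[(644,110,12)]
print(proj(K,T,P))
r=ctrl.regions_of("wrist","white_tile")
cv2.circle(im,tuple(np.round(proj(K,T,P)[0]).astype(int)),3,(0,255,0),-1)
cv2.imwrite("pics/w2.png",im)
for q in r[:2]:
    print(q["score"],q["box"]); 
c=ctrl.capture("top");im=c["img"][:,:,::-1]
cv2.imwrite("pics/t2.png",cv2.resize(im[140:260,220:380],None,fx=4,fy=4,interpolation=2))
```

```text
t 5.12 pos [642.8 109.8  93.6] off [-0.0003  0.0482  0.0012] rows 1.2 w 0.57 F [ 0.3 -0.6 -1.6] q [-0.01  0.73  1.25 -0.    1.16  1.56]
[[325.16220823 213.1928904 ]]
0.77 [227.2, 119.3, 417.2, 247.6]
0.52 [0.0, 314.9, 118.8, 397.8]
```

View pics/w2.png

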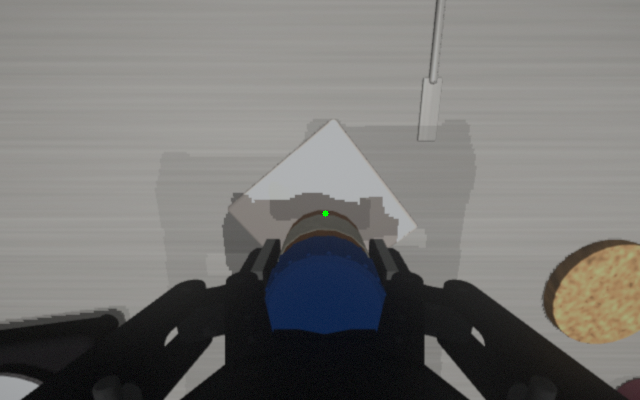

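View pics/t2.png

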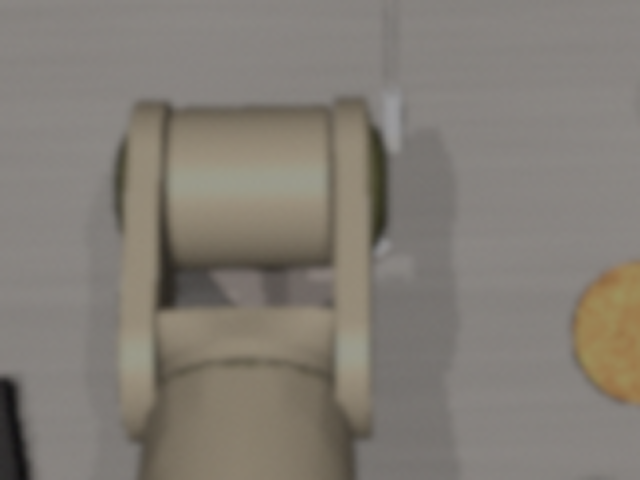

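Call:
jog_arm([
  {"offset": [0,0.02,0.001],"yaw": 0},
  {"offset": [0,0.035,0.001],"yaw": 0},
  {"offset": [0,0.041,0.001],"yaw": 0},
  {"offset": [0,0.044,0.001],"yaw": 0},
  {"offset": [0,0.045,0.001],"yaw": 0},
  {"offset": [0,0.046,0.001],"yaw": 0},
])

```text
time_s: 5.72
eef_pos: [645.4, 108.2, 50.3]
ee_rot: [-0.5, 0.499, -0.498, 0.503]
force: [-0.0, -0.5, -1.0]
grip_width: 0.57
```

Call:
jog_arm([
  {"offset": [0,0.0005,0],"yaw": 0},
  {"offset": [0,0.001,0],"yaw": 0},
  {"offset": [0,0.0015,0],"yaw": 0},
  {"offset": [0,0.002,0],"yaw": 0},
])

```text
time_s: 6.05
eef_pos: [645.5, 108.3, 48.7]
ee_rot: [-0.5, 0.499, -0.498, 0.503]
force: [0.8, -0.6, -0.5]
grip_width: 0.57
```

Call:
jog_arm([
  {"offset": [0,0.0005,0],"yaw": 0},
  {"offset": [0,0.001,0],"yaw": 0},
  {"offset": [0,0.0015,0],"yaw": 0},
  {"offset": [0,0.002,0],"yaw": 0},
  {"offset": [0,0.002,0],"yaw": 0},
])

```text
time_s: 6.47
eef_pos: [645.4, 108.2, 46.5]
ee_rot: [-0.5, 0.499, -0.498, 0.503]
force: [-0.1, -0.3, -1.8]
grip_width: 0.572
```

Run:
```python
from h import *
go(644,110,45.4,-np.pi/2)
```

```text
t 6.47 pos [645.4 108.2  46.5] off [-0.0018  0.0011 -0.0014] rows 0.1 w 0.572 F [-0.1 -0.3 -1.8] q [-0.01  0.79  1.28 -0.    1.07  1.56]
xaxis yaw -1.573 turn tool-y -0.002
```

Call:
jog_arm([
  {"offset": [0,0.0005,0],"yaw": 0},
  {"offset": [0,0.001,0],"yaw": 0},
  {"offset": [0,0.001,0],"yaw": 0},
  {"offset": [0,0.001,0],"yaw": 0},
])

```text
time_s: 6.8
eef_pos: [645.5, 108.3, 45.5]
ee_rot: [-0.5, 0.499, -0.498, 0.503]
force: [0.1, 0.0, -1.3]
grip_width: 0.571
```

Call:
jog_arm([
  {"offset": [0,0.0005,0],"yaw": 0},
  {"offset": [0,0.001,0],"yaw": 0},
  {"offset": [0,0.001,0],"yaw": 0},
])

```text
time_s: 7.05
eef_pos: [645.8, 108.3, 45.4]
ee_rot: [-0.501, 0.498, -0.498, 0.503]
force: [-1.4, 0.3, 5.7]
grip_width: 0.569
```

Contact (5.7 N). Release slowly and rise.

Call:
jog_arm([
  {"offset": [0,0,0],"yaw": 0},
  {"offset": [0,0,0],"yaw": 0},
  {"offset": [0,0,0],"yaw": 0},
  {"offset": [0,0,0],"yaw": 0},
  {"offset": [0,0,0],"yaw": 0},
  {"offset": [0,0,0],"yaw": 0},
  {"offset": [0,-0.005,0],"yaw": 0},
  {"offset": [0,-0.02,0],"yaw": 0},
  {"offset": [0,-0.05,0],"yaw": 0},
  {"offset": [0,-0.09,0],"yaw": 0},
  {"offset": [0,-0.12,0],"yaw": 0},
  {"offset": [0,-0.13,0],"yaw": 0},
], fingers=0.0854)

```text
time_s: 8.05
eef_pos: [646.4, 108.8, 181.4]
ee_rot: [-0.503, 0.496, -0.496, 0.505]
force: [0.2, -0.7, 1.5]
grip_width: 1.001
```

Run:
```python
from h import *
wshot("w3",[(645.5,109,77,25)]); go(532,-352.5,215,-np.pi/2)
```

```text
t 8.1 pos [646.4 108.8 181. ] off [ 0.4616 -0.0343 -0.1131] rows 11.4 w 0.999 F [-0.   0.1  1.5] q [-0.01  0.65  1.16 -0.    1.32  1.56]
xaxis yaw -1.573 turn tool-y -0.002
```

View pics/w3.png

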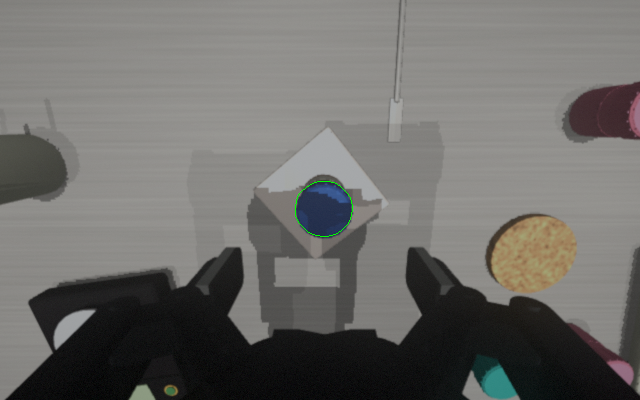

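Call:
jog_arm([
  {"offset": [0.4616,-0.03,-0.1131],"yaw": 0},
  {"offset": [0.4616,-0.03,-0.1131],"yaw": 0},
  {"offset": [0.4616,-0.03,-0.1131],"yaw": 0},
  {"offset": [0.4616,-0.03,-0.1131],"yaw": 0},
  {"offset": [0.4616,-0.03,-0.1131],"yaw": 0},
  {"offset": [0.4616,-0.03,-0.1131],"yaw": 0},
  {"offset": [0.4616,-0.03,-0.1131],"yaw": 0},
  {"offset": [0.4616,-0.03,-0.1131],"yaw": 0},
  {"offset": [0.4616,-0.03,-0.1131],"yaw": 0},
  {"offset": [0.4616,-0.03,-0.1131],"yaw": 0},
  {"offset": [0.4616,-0.03,-0.1131],"yaw": 0},
  {"offset": [0.4616,-0.03,-0.1131],"yaw": 0},
])

```text
time_s: 9.1
eef_pos: [529.9, -356.9, 209.5]
ee_rot: [-0.501, 0.496, -0.497, 0.506]
force: [1.2, -0.7, -0.1]
grip_width: 0.997
```

Run:
```python
from h import *
wshot("w4",[(532,-352.5,115,25),(524.5,-350.3,50,50)]); s=go(532,-352.5,83,-np.pi/2); print(np.round(Rq(s["ee_rot"])[:,1],3))
```

```text
t 9.15 pos [ 529.7 -358.   209.5] off [-0.0059  0.1265  0.0005] rows 3.0 w 0.999 F [-0.5 -1.3  0.5] q [-0.78  0.59  1.18  0.01  1.36  0.8 ]
xaxis yaw -1.578 turn tool-y -0.007
[ 0.014 -0.003 -1.   ]
```

View pics/w4.png

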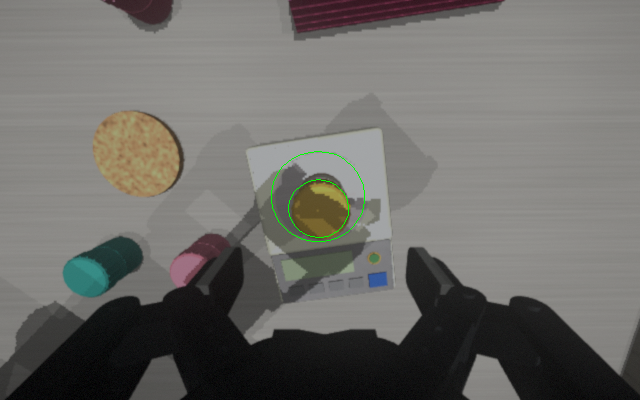

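The yellow cap (321,208) is within about 2 px of the prediction and the pan ring fits. I'll descend on it now.

Call:
jog_arm([
  {"offset": [-0.005,0.03,0.0005],"yaw": 0},
  {"offset": [-0.005,0.065,0.0005],"yaw": 0},
  {"offset": [-0.005,0.095,0.0005],"yaw": 0},
  {"offset": [-0.005,0.112,0.0005],"yaw": 0},
  {"offset": [-0.005,0.122,0.0005],"yaw": 0},
  {"offset": [-0.005,0.126,0.0005],"yaw": 0},
  {"offset": [-0.005,0.126,0.0005],"yaw": 0},
  {"offset": [-0.005,0.126,0.0005],"yaw": 0},
])

```text
time_s: 9.82
eef_pos: [532.5, -353.6, 84.5]
ee_rot: [-0.501, 0.496, -0.497, 0.507]
force: [0.8, 0.6, 0.7]
grip_width: 1.002
```

Call:
jog_arm([
  {"offset": [0,0,0],"yaw": 0},
  {"offset": [0,0,0],"yaw": 0},
  {"offset": [0,0,0],"yaw": 0},
  {"offset": [0,0,0],"yaw": 0},
  {"offset": [0,0,0],"yaw": 0},
  {"offset": [0,0,0],"yaw": 0},
  {"offset": [0,0,0],"yaw": 0},
  {"offset": [0,0,0],"yaw": 0},
], fingers=0.03)

```text
time_s: 10.48
eef_pos: [532.8, -353.9, 85.6]
ee_rot: [-0.501, 0.496, -0.496, 0.507]
force: [-1.1, 0.7, 5.5]
grip_width: 0.569
```

Run:
```python
from h import *
s=go(571,-138.5,83,-np.pi/2); print(np.round(Rq(s["ee_rot"])[:,1],3))
```

```text
t 10.48 pos [ 532.8 -353.9   85.6] off [-0.2157  0.002   0.0367] rows 5.2 w 0.569 F [-1.1  0.7  5.5] q [-0.77  0.71  1.32  0.01  1.1   0.8 ]
xaxis yaw -1.578 turn tool-y -0.007
[ 0.016 -0.006 -1.   ]
```

Call:
jog_arm([
  {"offset": [0,-0.015,0],"yaw": 0},
  {"offset": [0,-0.035,0],"yaw": 0},
  {"offset": [-0.01,-0.045,0.003],"yaw": 0},
  {"offset": [-0.04,-0.045,0.009],"yaw": 0},
  {"offset": [-0.08,-0.045,0.015],"yaw": 0},
  {"offset": [-0.12,-0.045,0.022],"yaw": 0},
  {"offset": [-0.16,-0.04,0.029],"yaw": 0},
  {"offset": [-0.195,-0.03,0.034],"yaw": -0.007},
  {"offset": [-0.212,-0.02,0.037],"yaw": -0.007},
  {"offset": [-0.2155,-0.01,0.037],"yaw": -0.007},
  {"offset": [-0.2155,0.0,0.037],"yaw": -0.007},
  {"offset": [-0.2155,0.0,0.037],"yaw": -0.007},
])

```text
time_s: 11.48
eef_pos: [570.3, -138.6, 82.8]
ee_rot: [-0.502, 0.498, -0.496, 0.504]
force: [-0.2, -0.6, -3.1]
grip_width: 0.57
```

Run:
```python
from h import *
s,K,T,c=wshot("w5",[(570.5,-138.5,12,50)]); s=go(571,-138.5,47.6,-np.pi/2)
```

```text
t 11.53 pos [ 570.7 -139.3   83.9] off [-0.001   0.0363 -0.0002] rows 0.9 w 0.572 F [ 0.3 -0.3 -1.2] q [-0.44  0.61  1.5   0.    1.01  1.13]
xaxis yaw -1.572 turn tool-y -0.001
```

View pics/w5.png

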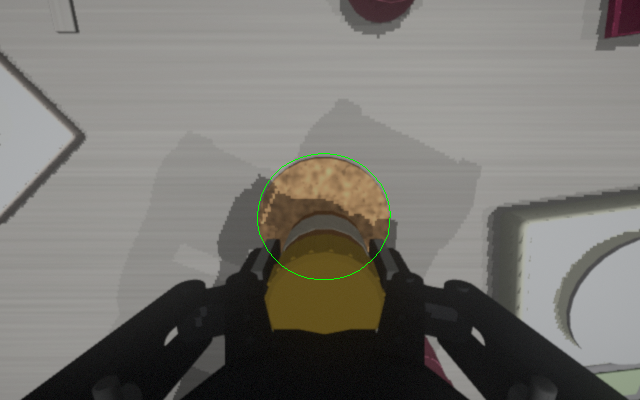

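Call:
jog_arm([
  {"offset": [-0.001,0.012,-0.001],"yaw": 0},
  {"offset": [-0.001,0.023,-0.001],"yaw": 0},
  {"offset": [-0.001,0.029,-0.001],"yaw": 0},
  {"offset": [-0.001,0.031,-0.001],"yaw": 0},
  {"offset": [-0.001,0.032,-0.001],"yaw": 0},
  {"offset": [-0.001,0.033,-0.001],"yaw": 0},
  {"offset": [-0.001,0.034,-0.001],"yaw": 0},
  {"offset": [-0.001,0.034,-0.001],"yaw": 0},
])

```text
time_s: 12.2
eef_pos: [570.3, -138.5, 50.1]
ee_rot: [-0.502, 0.497, -0.495, 0.505]
force: [-0.2, -0.6, -2.0]
grip_width: 0.572
```

Call:
jog_arm([
  {"offset": [0,0.0005,0],"yaw": 0},
  {"offset": [0,0.001,0],"yaw": 0},
  {"offset": [0,0.0015,0],"yaw": 0},
  {"offset": [0,0.0015,0],"yaw": 0},
])

```text
time_s: 12.53
eef_pos: [570.3, -138.5, 48.6]
ee_rot: [-0.502, 0.497, -0.495, 0.505]
force: [0.3, -0.9, -1.9]
grip_width: 0.572
```

Call:
jog_arm([
  {"offset": [0,0.0005,0],"yaw": 0},
  {"offset": [0,0.001,0],"yaw": 0},
  {"offset": [0,0.001,0],"yaw": 0},
  {"offset": [0,0.001,0],"yaw": 0},
])

```text
time_s: 12.87
eef_pos: [570.4, -138.5, 47.7]
ee_rot: [-0.502, 0.497, -0.495, 0.505]
force: [0.2, 0.9, -1.1]
grip_width: 0.575
```

Call:
jog_arm([
  {"offset": [0,0.0005,0],"yaw": 0},
  {"offset": [0,0.001,0],"yaw": 0},
  {"offset": [0,0.001,0],"yaw": 0},
  {"offset": [0,0.001,0],"yaw": 0},
])

```text
time_s: 13.2
eef_pos: [570.6, -138.6, 47.6]
ee_rot: [-0.502, 0.497, -0.495, 0.505]
force: [-3.5, 2.0, 8.2]
grip_width: 0.573
```

Contact. Release, rise.

Call:
jog_arm([
  {"offset": [0,0,0],"yaw": 0},
  {"offset": [0,0,0],"yaw": 0},
  {"offset": [0,0,0],"yaw": 0},
  {"offset": [0,0,0],"yaw": 0},
  {"offset": [0,0,0],"yaw": 0},
  {"offset": [0,0,0],"yaw": 0},
  {"offset": [0,-0.005,0],"yaw": 0},
  {"offset": [0,-0.02,0],"yaw": 0},
  {"offset": [0,-0.05,0],"yaw": 0},
  {"offset": [0,-0.09,0],"yaw": 0},
  {"offset": [0,-0.12,0],"yaw": 0},
  {"offset": [0,-0.14,0],"yaw": 0},
], fingers=0.0854)

```text
time_s: 14.2
eef_pos: [569.0, -138.1, 191.6]
ee_rot: [-0.503, 0.497, -0.493, 0.507]
force: [0.5, -0.1, 0.5]
grip_width: 1.0
```

Run:
```python
from h import *
wshot("w6",[(569.5,-138.5,77,25),(568.5,-138.5,12,50)]); s=go(474,357,215,-np.pi/2); print(np.round(Rq(s["ee_rot"])[:,1],3))
```

```text
t 14.25 pos [ 570.  -138.5  194.6] off [-0.4952 -0.0274 -0.0957] rows 12.1 w 1.001 F [ 1.1 -0.3  3.2] q [-0.44  0.48  1.4   0.    1.24  1.13]
xaxis yaw -1.571 turn tool-y -0.001
[ 0.024 -0.009 -1.   ]
```

View pics/w6.png

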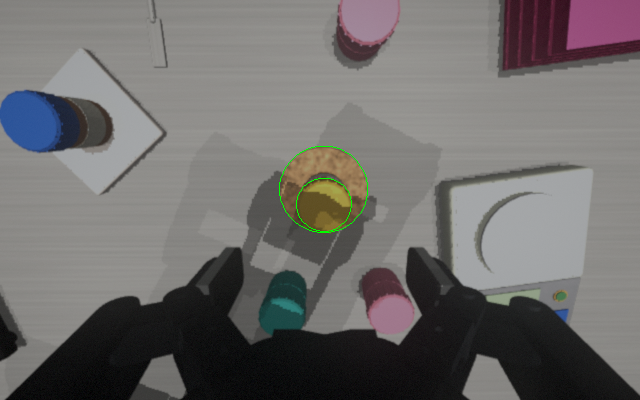

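Call:
jog_arm([
  {"offset": [-0.495,-0.027,-0.0957],"yaw": 0},
  {"offset": [-0.495,-0.027,-0.0957],"yaw": 0},
  {"offset": [-0.495,-0.027,-0.0957],"yaw": 0},
  {"offset": [-0.495,-0.027,-0.0957],"yaw": 0},
  {"offset": [-0.495,-0.027,-0.0957],"yaw": 0},
  {"offset": [-0.495,-0.027,-0.0957],"yaw": 0},
  {"offset": [-0.495,-0.027,-0.0957],"yaw": 0},
  {"offset": [-0.495,-0.027,-0.0957],"yaw": 0},
  {"offset": [-0.495,-0.027,-0.0957],"yaw": 0},
  {"offset": [-0.495,-0.027,-0.0957],"yaw": 0},
  {"offset": [-0.495,-0.027,-0.0957],"yaw": 0},
  {"offset": [-0.495,-0.027,-0.0957],"yaw": 0},
])

```text
time_s: 15.25
eef_pos: [473.9, 354.6, 214.7]
ee_rot: [-0.504, 0.496, -0.492, 0.509]
force: [0.9, -1.5, 0.2]
grip_width: 1.0
```

Call:
jog_arm([
  {"offset": [-0.008,0,0],"yaw": 0},
  {"offset": [-0.008,0,0],"yaw": 0},
])

```text
time_s: 15.42
eef_pos: [472.9, 365.0, 214.4]
ee_rot: [-0.505, 0.497, -0.491, 0.507]
force: [0.7, -0.7, 0.1]
grip_width: 0.998
```

Run:
```python
from h import *
wshot("w7",[(474,357,115,25),(476,363,50,50)]); s=go(474,357,84,-np.pi/2); print(np.round(Rq(s["ee_rot"])[:,1],3))
```

```text
t 15.47 pos [473.5 363.1 214.3] off [ 0.0048  0.1303 -0.0027] rows 3.1 w 1.001 F [-0.3 -0.7 -0.6] q [ 0.47  0.49  1.33 -0.02  1.3   2.04]
xaxis yaw -1.569 turn tool-y 0.002
[ 0.024 -0.01  -1.   ]
```

View pics/w7.png

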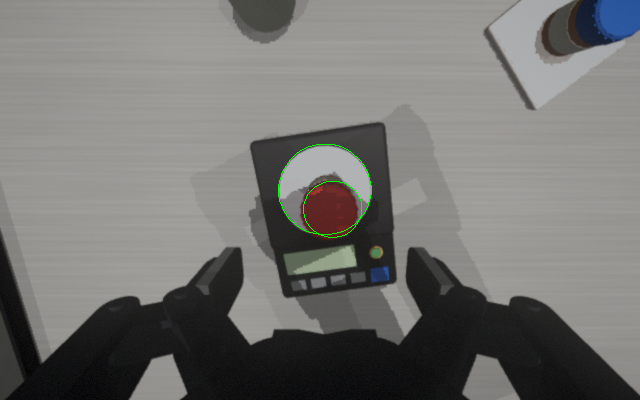

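Pan ring (325,190) fits and the red cap (330,210) lies about 2 px left of prediction, so y ≈ 358.5.

Call:
jog_arm([
  {"offset": [0.0033,0.03,-0.001],"yaw": 0},
  {"offset": [0.0033,0.065,-0.002],"yaw": 0},
  {"offset": [0.0033,0.095,-0.003],"yaw": 0},
  {"offset": [0.0033,0.115,-0.003],"yaw": 0},
  {"offset": [0.0033,0.125,-0.003],"yaw": 0},
  {"offset": [0.0033,0.1295,-0.003],"yaw": 0},
  {"offset": [0.0033,0.1295,-0.003],"yaw": 0},
  {"offset": [0.0033,0.1295,-0.003],"yaw": 0},
])

```text
time_s: 16.13
eef_pos: [474.5, 358.3, 86.1]
ee_rot: [-0.504, 0.496, -0.491, 0.508]
force: [0.8, -0.2, 0.1]
grip_width: 0.998
```

Call:
jog_arm([
  {"offset": [0,0,0],"yaw": 0},
  {"offset": [0,0,0],"yaw": 0},
  {"offset": [0,0,0],"yaw": 0},
  {"offset": [0,0,0],"yaw": 0},
  {"offset": [0,0,0],"yaw": 0},
  {"offset": [0,0,0],"yaw": 0},
  {"offset": [0,0,0],"yaw": 0},
  {"offset": [0,0,0],"yaw": 0},
], fingers=0.03)

```text
time_s: 16.8
eef_pos: [474.9, 358.6, 87.3]
ee_rot: [-0.505, 0.495, -0.491, 0.509]
force: [-0.6, -0.4, 5.5]
grip_width: 0.574
```

Run:
```python
from h import *
s=go(525,-350.3,150,-np.pi/2); print(np.round(Rq(s["ee_rot"])[:,1],3))
```

```text
t 16.8 pos [474.9 358.6  87.3] off [ 0.7094 -0.0553  0.0508] rows 17.1 w 0.574 F [-0.6 -0.4  5.5] q [ 0.46  0.62  1.48 -0.02  1.02  2.04]
xaxis yaw -1.57 turn tool-y 0.001
[ 0.028 -0.008 -1.   ]
```

Call:
jog_arm([
  {"offset": [0,-0.015,0],"yaw": 0},
  {"offset": [0,-0.04,0],"yaw": 0},
  {"offset": [0.005,-0.06,0.001],"yaw": 0},
  {"offset": [0.03,-0.07,0.003],"yaw": 0},
  {"offset": [0.065,-0.07,0.005],"yaw": 0},
  {"offset": [0.105,-0.07,0.008],"yaw": 0},
  {"offset": [0.145,-0.07,0.011],"yaw": 0},
  {"offset": [0.185,-0.07,0.014],"yaw": 0},
  {"offset": [0.225,-0.07,0.017],"yaw": 0},
  {"offset": [0.265,-0.07,0.02],"yaw": 0},
  {"offset": [0.305,-0.07,0.023],"yaw": 0},
  {"offset": [0.345,-0.07,0.026],"yaw": 0},
])

```text
time_s: 17.8
eef_pos: [499.0, 12.4, 161.1]
ee_rot: [-0.505, 0.495, -0.49, 0.509]
force: [1.2, 0.1, -1.9]
grip_width: 0.575
```

Run:
```python
from h import *
s=go(525,-350.3,150,-np.pi/2); print(np.round(Rq(s["ee_rot"])[:,1],3))
```

```text
t 17.8 pos [499.   12.4 161.1] off [0.3626 0.0149 0.0251] rows 8.7 w 0.575 F [ 1.2  0.1 -1.9] q [-0.21  0.33  1.71 -0.    1.07  1.36]
xaxis yaw -1.569 turn tool-y 0.001
[ 0.028 -0.008 -1.   ]
```

Call:
jog_arm([
  {"offset": [0.04,0.0,0.003],"yaw": 0},
  {"offset": [0.08,0.0,0.006],"yaw": 0},
  {"offset": [0.12,0.0,0.008],"yaw": 0},
  {"offset": [0.16,0.0,0.011],"yaw": 0},
  {"offset": [0.2,0.0,0.014],"yaw": 0},
  {"offset": [0.24,0.0,0.017],"yaw": 0},
  {"offset": [0.28,0.0,0.02],"yaw": 0},
  {"offset": [0.32,0.0,0.023],"yaw": 0},
  {"offset": [0.35,0.01,0.025],"yaw": 0},
  {"offset": [0.362,0.02,0.025],"yaw": 0},
  {"offset": [0.362,0.03,0.025],"yaw": 0},
  {"offset": [0.362,0.03,0.025],"yaw": 0},
])

```text
time_s: 18.8
eef_pos: [524.4, -348.5, 132.0]
ee_rot: [-0.505, 0.495, -0.492, 0.507]
force: [-0.2, 0.6, -2.7]
grip_width: 0.572
```

Run:
```python
from h import *
s,K,T,c=wshot("w8",[(524.5,-350.3,50,50)]); s=go(525,-350.3,87.3,-np.pi/2); print(np.round(Rq(s["ee_rot"])[:,1],3))
```

```text
t 18.85 pos [ 524.9 -348.1  133.5] off [ 0.0019  0.0462 -0.0011] rows 1.1 w 0.574 F [-0.   0.2 -2.6] q [-0.78  0.63  1.32  0.02  1.17  0.79]
xaxis yaw -1.569 turn tool-y 0.002
[ 0.026 -0.006 -1.   ]
```

View pics/w8.png

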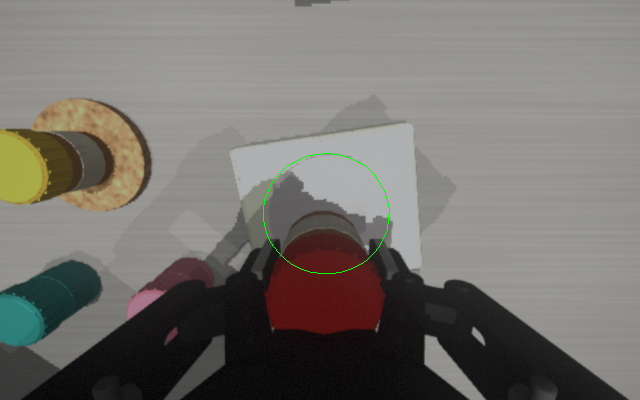

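Run:
```python
from h import *
s,K,T,c=wshot("w8b",[])
im=c["img"][100:280,220:440,::-1]
g=cv2.createCLAHE(4,(4,4)).apply(cv2.cvtColor(im,cv2.COLOR_BGR2GRAY))
cv2.imwrite("pics/w8c.png",cv2.resize(g,None,fx=3.3,fy=3.3,interpolation=2))
for z in (40,46):
  A,B=ray(K,T,[(231,150),(412,123)],z); d=B-A; n=np.array([-abs(d[1]),0,0]); 
  e=d[:2]/np.linalg.norm(d[:2]); f=np.array([e[1],-e[0]]); f=f if f[0]<0 else -f
  print(z,A.round(),B.round(),np.linalg.norm(d).round(1),((A+B)[:2]/2+65*f).round(1))
```

```text
40 [ 576. -275.   40.] [ 597. -416.   40.] 142.4 [ 522.5 -355.3]
46 [ 577. -277.   46.] [ 597. -414.   46.] 138.6 [ 522.6 -355.4]
```

View pics/w8c.png

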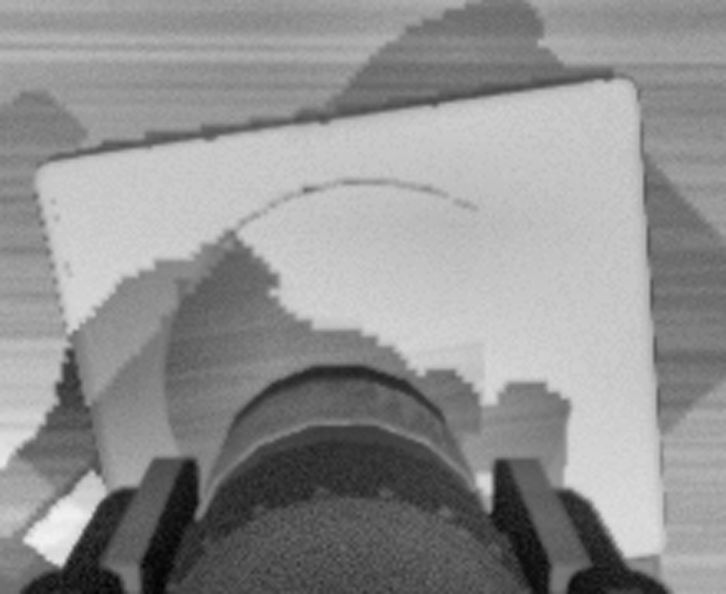

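The pan arc (left edge u≈270, top v≈154) puts the pan centre at about (523.5, −354), so I'll shift 5 mm and lower.

Call:
jog_arm([
  {"offset": [0.002,0.01,-0.001],"yaw": 0},
  {"offset": [0.0054,0.025,-0.002],"yaw": 0},
  {"offset": [0.0054,0.035,-0.002],"yaw": 0},
  {"offset": [0.0054,0.039,-0.002],"yaw": 0},
  {"offset": [0.0054,0.041,-0.002],"yaw": 0},
  {"offset": [0.0054,0.042,-0.002],"yaw": 0},
  {"offset": [0.0054,0.043,-0.002],"yaw": 0},
  {"offset": [0.0054,0.043,-0.002],"yaw": 0},
])

```text
time_s: 19.57
eef_pos: [524.8, -353.9, 92.1]
ee_rot: [-0.506, 0.496, -0.49, 0.508]
force: [-0.3, 1.0, -1.6]
grip_width: 0.571
```

Call:
jog_arm([
  {"offset": [0,0.0005,0],"yaw": 0},
  {"offset": [0,0.001,0],"yaw": 0},
  {"offset": [0,0.001,0],"yaw": 0},
  {"offset": [0,0.001,0],"yaw": 0},
])

```text
time_s: 19.9
eef_pos: [524.8, -353.9, 91.2]
ee_rot: [-0.506, 0.496, -0.49, 0.508]
force: [-0.3, -0.0, -2.7]
grip_width: 0.574
```

Call:
jog_arm([
  {"offset": [0,0.0005,0],"yaw": 0},
  {"offset": [0,0.001,0],"yaw": 0},
  {"offset": [0,0.0015,0],"yaw": 0},
  {"offset": [0,0.002,0],"yaw": 0},
  {"offset": [0,0.002,0],"yaw": 0},
])

```text
time_s: 20.32
eef_pos: [524.8, -353.9, 89.0]
ee_rot: [-0.506, 0.496, -0.49, 0.508]
force: [0.5, 0.2, -1.3]
grip_width: 0.573
```

Call:
jog_arm([
  {"offset": [0,0.0005,0],"yaw": 0},
  {"offset": [0,0.001,0],"yaw": 0},
  {"offset": [0,0.001,0],"yaw": 0},
  {"offset": [0,0.001,0],"yaw": 0},
])

```text
time_s: 20.65
eef_pos: [524.8, -353.9, 88.0]
ee_rot: [-0.506, 0.496, -0.49, 0.508]
force: [-0.3, -0.1, -2.4]
grip_width: 0.573
```

Call:
jog_arm([
  {"offset": [0,0.0005,0],"yaw": 0},
  {"offset": [0,0.001,0],"yaw": 0},
  {"offset": [0,0.001,0],"yaw": 0},
  {"offset": [0,0.001,0],"yaw": 0},
])

```text
time_s: 20.98
eef_pos: [525.0, -354.0, 87.4]
ee_rot: [-0.506, 0.496, -0.49, 0.508]
force: [-0.5, 1.6, 2.9]
grip_width: 0.576
```

Call:
jog_arm([
  {"offset": [0,0.0005,0],"yaw": 0},
  {"offset": [0,0.0005,0],"yaw": 0},
  {"offset": [0,0.0005,0],"yaw": 0},
])

```text
time_s: 21.23
eef_pos: [525.1, -354.0, 87.3]
ee_rot: [-0.506, 0.496, -0.49, 0.508]
force: [-1.2, 2.2, 5.2]
grip_width: 0.571
```

Standing on the pan. Release and rise.

Call:
jog_arm([
  {"offset": [0,0,0],"yaw": 0},
  {"offset": [0,0,0],"yaw": 0},
  {"offset": [0,0,0],"yaw": 0},
  {"offset": [0,0,0],"yaw": 0},
  {"offset": [0,0,0],"yaw": 0},
  {"offset": [0,0,0],"yaw": 0},
  {"offset": [0,-0.005,0],"yaw": 0},
  {"offset": [0,-0.02,0],"yaw": 0},
  {"offset": [0,-0.05,0],"yaw": 0},
  {"offset": [0,-0.09,0],"yaw": 0},
  {"offset": [0,-0.12,0],"yaw": 0},
  {"offset": [0,-0.13,0],"yaw": 0},
], fingers=0.0854)

```text
time_s: 22.23
eef_pos: [522.4, -353.8, 223.2]
ee_rot: [-0.506, 0.496, -0.487, 0.511]
force: [-0.0, 0.3, 0.8]
grip_width: 0.995
```

Run:
```python
from h import *
s,K,T,c=wshot("w9",[(524,-354,115,25),(523.5,-354,50,50)]); s=go(645,109,195,-np.pi/2); print(np.round(Rq(s["ee_rot"])[:,1],3))
im=cv2.imread("pics/w9.png")[120:320,220:420]; cv2.imwrite("pics/w9c.png",cv2.resize(im,None,fx=3,fy=3))
```

```text
t 22.28 pos [ 522.4 -353.8  222.7] off [-0.4628  0.0254  0.1232] rows 11.5 w 1.004 F [ 0.3 -0.4  1.2] q [-0.79  0.55  1.22  0.01  1.34  0.78]
xaxis yaw -1.568 turn tool-y 0.003
[ 0.034 -0.014 -0.999]
```

View pics/w9c.png

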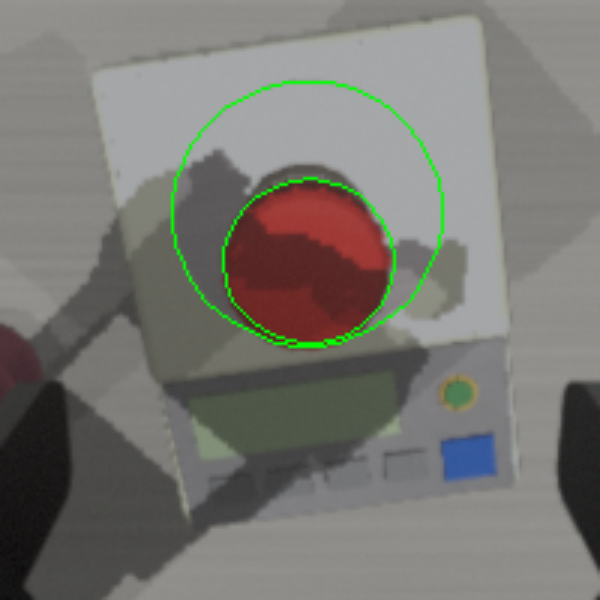

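Red stands at ~(523,−354) on the white pan, upright. Next is blue on the tile.

Call:
jog_arm([
  {"offset": [-0.4628,0.02,0.1232],"yaw": 0},
  {"offset": [-0.4628,0.02,0.1232],"yaw": 0},
  {"offset": [-0.4628,0.02,0.1232],"yaw": 0},
  {"offset": [-0.4628,0.02,0.1232],"yaw": 0},
  {"offset": [-0.4628,0.02,0.1232],"yaw": 0},
  {"offset": [-0.4628,0.02,0.1232],"yaw": 0},
  {"offset": [-0.4628,0.02,0.1232],"yaw": 0},
  {"offset": [-0.4628,0.02,0.1232],"yaw": 0},
  {"offset": [-0.4628,0.02,0.1232],"yaw": 0},
  {"offset": [-0.4628,0.02,0.1232],"yaw": 0},
  {"offset": [-0.4628,0.02,0.1232],"yaw": 0},
  {"offset": [-0.4628,0.02,0.1232],"yaw": 0},
])

```text
time_s: 23.28
eef_pos: [644.5, 113.7, 198.5]
ee_rot: [-0.506, 0.497, -0.487, 0.509]
force: [-0.1, -0.2, 0.3]
grip_width: 1.001
```

Run:
```python
from h import *
wshot("w10",[(645.5,109,77,25)]); s=go(645.5,109,46,-np.pi/2); print(np.round(Rq(s["ee_rot"])[:,1],3))
```

```text
t 23.33 pos [644.7 115.4 198.2] off [ 0.0045  0.1522 -0.004 ] rows 3.7 w 0.997 F [ 0.7  2.9 -1.2] q [ 0.    0.63  1.16 -0.01  1.33  1.57]
xaxis yaw -1.563 turn tool-y 0.008
[ 0.032 -0.012 -0.999]
```

View pics/w10.png

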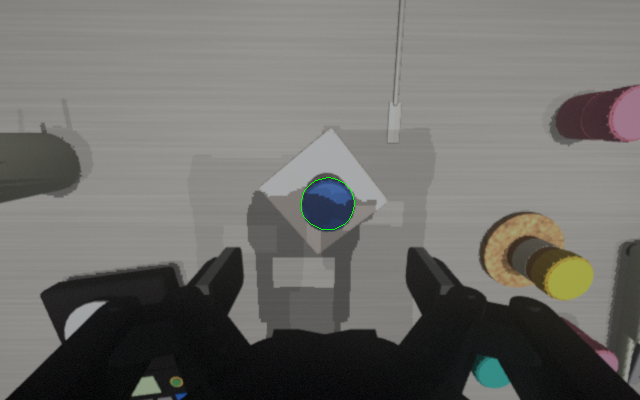

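Call:
jog_arm([
  {"offset": [0.0045,0.035,-0.001],"yaw": 0.004},
  {"offset": [0.0045,0.07,-0.002],"yaw": 0.008},
  {"offset": [0.0045,0.105,-0.003],"yaw": 0.008},
  {"offset": [0.0045,0.133,-0.004],"yaw": 0.008},
  {"offset": [0.0045,0.146,-0.004],"yaw": 0.008},
  {"offset": [0.0045,0.1515,-0.004],"yaw": 0.008},
  {"offset": [0.0045,0.1515,-0.004],"yaw": 0.008},
  {"offset": [0.0045,0.1515,-0.004],"yaw": 0.008},
])

```text
time_s: 24.0
eef_pos: [646.3, 109.0, 48.1]
ee_rot: [-0.505, 0.495, -0.488, 0.511]
force: [0.5, -0.5, 1.2]
grip_width: 0.997
```

Call:
jog_arm([
  {"offset": [0,0,0],"yaw": 0},
  {"offset": [0,0,0],"yaw": 0},
  {"offset": [0,0,0],"yaw": 0},
  {"offset": [0,0,0],"yaw": 0},
  {"offset": [0,0,0],"yaw": 0},
  {"offset": [0,0,0],"yaw": 0},
  {"offset": [0,0,0],"yaw": 0},
  {"offset": [0,0,0],"yaw": 0},
], fingers=0.03)

```text
time_s: 24.67
eef_pos: [646.9, 109.0, 49.5]
ee_rot: [-0.506, 0.494, -0.488, 0.512]
force: [-1.1, 0.7, 6.5]
grip_width: 0.575
```

Run:
```python
from h import *
s=go(476.5,362.5,130,-np.pi/2); print(np.round(Rq(s["ee_rot"])[:,1],3))
```

```text
t 24.67 pos [646.9 109.   49.5] off [-0.2525 -0.0896 -0.1673] rows 7.6 w 0.575 F [-1.1  0.7  6.5] q [-0.01  0.78  1.3  -0.01  1.03  1.57]
xaxis yaw -1.571 turn tool-y -0.0
[ 0.036 -0.012 -0.999]
```

Call:
jog_arm([
  {"offset": [0,-0.015,0],"yaw": 0},
  {"offset": [0,-0.045,0],"yaw": 0},
  {"offset": [-0.005,-0.075,-0.003],"yaw": 0},
  {"offset": [-0.025,-0.09,-0.016],"yaw": 0},
  {"offset": [-0.055,-0.09,-0.036],"yaw": 0},
  {"offset": [-0.087,-0.09,-0.057],"yaw": 0},
  {"offset": [-0.12,-0.09,-0.079],"yaw": 0},
  {"offset": [-0.153,-0.09,-0.101],"yaw": 0},
  {"offset": [-0.186,-0.09,-0.123],"yaw": 0},
  {"offset": [-0.217,-0.09,-0.144],"yaw": 0},
  {"offset": [-0.24,-0.09,-0.159],"yaw": 0},
  {"offset": [-0.253,-0.09,-0.167],"yaw": 0},
])

```text
time_s: 25.67
eef_pos: [474.5, 365.5, 130.4]
ee_rot: [-0.507, 0.495, -0.487, 0.511]
force: [0.9, -0.1, -1.2]
grip_width: 0.574
```

Call:
jog_arm([
  {"offset": [0,0,0],"yaw": 0},
  {"offset": [0,0,0],"yaw": 0},
])

```text
time_s: 25.83
eef_pos: [473.9, 366.1, 130.4]
ee_rot: [-0.507, 0.495, -0.487, 0.511]
force: [-0.7, -0.4, -1.2]
grip_width: 0.568
```

Run:
```python
from h import *
s,K,T,c=wshot("w11",[(476,363,50,50)]); s=go(477.5,363,87.5,-np.pi/2); print(np.round(Rq(s["ee_rot"])[:,1],3))
```

```text
t 25.88 pos [474.6 365.3 130.5] off [0.0018 0.0431 0.0014] rows 1.0 w 0.571 F [-0.5  0.6 -1.5] q [ 0.47  0.57  1.43 -0.03  1.11  2.05]
xaxis yaw -1.568 turn tool-y 0.003
[ 0.036 -0.012 -0.999]
```

View pics/w11.png

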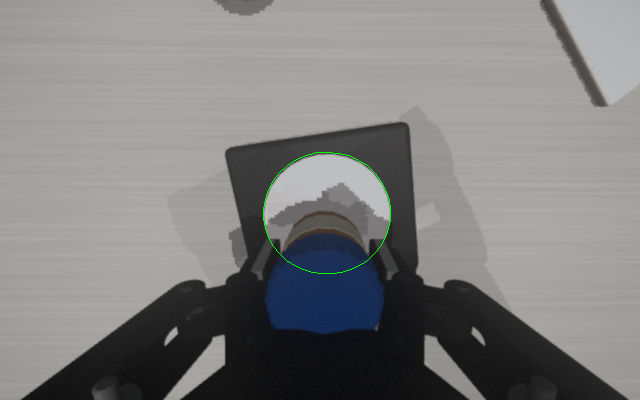

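Pan ring matches to about 1 px. Lowering.

Call:
jog_arm([
  {"offset": [0.001,0.01,0.001],"yaw": 0},
  {"offset": [0.0018,0.025,0.0015],"yaw": 0},
  {"offset": [0.0018,0.034,0.0015],"yaw": 0},
  {"offset": [0.0018,0.037,0.0015],"yaw": 0},
  {"offset": [0.0018,0.039,0.0015],"yaw": 0},
  {"offset": [0.0018,0.04,0.0015],"yaw": 0},
  {"offset": [0.0018,0.041,0.0015],"yaw": 0},
  {"offset": [0.0018,0.041,0.0015],"yaw": 0},
])

```text
time_s: 26.55
eef_pos: [477.7, 363.0, 89.9]
ee_rot: [-0.507, 0.495, -0.487, 0.511]
force: [0.6, 0.2, -1.5]
grip_width: 0.57
```

Call:
jog_arm([
  {"offset": [0,0.0005,0],"yaw": 0},
  {"offset": [0,0.001,0],"yaw": 0},
  {"offset": [0,0.001,0],"yaw": 0},
  {"offset": [0,0.001,0],"yaw": 0},
])

```text
time_s: 26.88
eef_pos: [477.8, 363.1, 89.0]
ee_rot: [-0.507, 0.495, -0.487, 0.511]
force: [0.2, 0.1, -1.2]
grip_width: 0.57
```

Call:
jog_arm([
  {"offset": [0,0.0005,0],"yaw": 0},
  {"offset": [0,0.001,0],"yaw": 0},
  {"offset": [0,0.001,0],"yaw": 0},
  {"offset": [0,0.001,0],"yaw": 0},
])

```text
time_s: 27.22
eef_pos: [477.8, 363.0, 87.9]
ee_rot: [-0.507, 0.495, -0.487, 0.511]
force: [-0.3, 0.8, -1.9]
grip_width: 0.569
```

Call:
jog_arm([
  {"offset": [0,0.0005,0],"yaw": 0},
  {"offset": [0,0.001,0],"yaw": 0},
  {"offset": [0,0.001,0],"yaw": 0},
  {"offset": [0,0.001,0],"yaw": 0},
])

```text
time_s: 27.55
eef_pos: [478.1, 363.1, 87.6]
ee_rot: [-0.507, 0.494, -0.487, 0.511]
force: [-1.5, -1.5, 5.9]
grip_width: 0.568
```

Contact. Release and rise.

Call:
jog_arm([
  {"offset": [0,0,0],"yaw": 0},
  {"offset": [0,0,0],"yaw": 0},
  {"offset": [0,0,0],"yaw": 0},
  {"offset": [0,0,0],"yaw": 0},
  {"offset": [0,0,0],"yaw": 0},
  {"offset": [0,0,0],"yaw": 0},
  {"offset": [0,-0.005,0],"yaw": 0},
  {"offset": [0,-0.02,0],"yaw": 0},
  {"offset": [0,-0.05,0],"yaw": 0},
  {"offset": [0,-0.09,0],"yaw": 0},
  {"offset": [0,-0.12,0],"yaw": 0},
  {"offset": [0,-0.13,0],"yaw": 0},
], fingers=0.0854)

```text
time_s: 28.55
eef_pos: [474.3, 365.3, 223.1]
ee_rot: [-0.51, 0.492, -0.486, 0.512]
force: [-0.2, -0.1, 1.5]
grip_width: 0.998
```

Run:
```python
from h import *
s,K,T,c=wshot("w12",[(476.5,363,115,25),(476,363,50,50)]); s=go(477.5,150,230,-np.pi/2)
im=cv2.imread("pics/w12.png")[120:320,220:420]; cv2.imwrite("pics/w12c.png",cv2.resize(im,None,fx=3,fy=3))
```

```text
t 28.6 pos [474.3 365.3 222.6] off [ 0.2154 -0.0055  0.0028] rows 5.2 w 1.002 F [ 0.7 -0.1  0.8] q [ 0.47  0.48  1.33 -0.03  1.3   2.05]
xaxis yaw -1.568 turn tool-y 0.003
```

View pics/w12c.png

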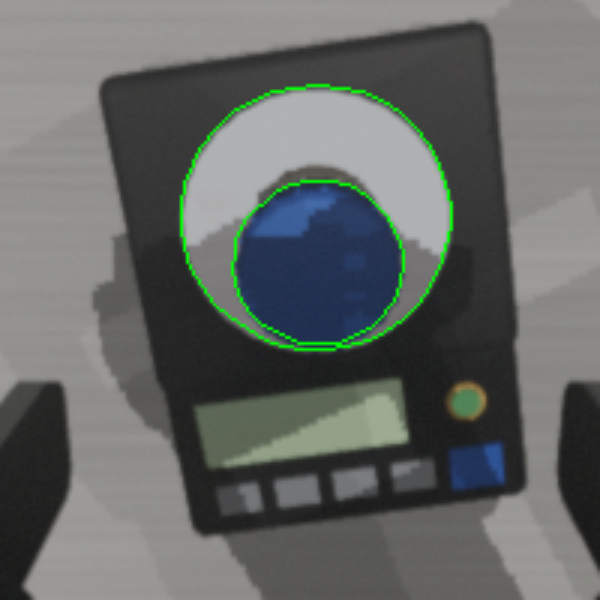

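Call:
jog_arm([
  {"offset": [0.215,-0.005,0],"yaw": 0},
  {"offset": [0.215,-0.005,0],"yaw": 0},
  {"offset": [0.215,-0.005,0],"yaw": 0},
  {"offset": [0.215,-0.005,0],"yaw": 0},
  {"offset": [0.215,-0.005,0],"yaw": 0},
  {"offset": [0.215,-0.005,0],"yaw": 0},
  {"offset": [0.215,-0.005,0],"yaw": 0},
])

```text
time_s: 29.18
eef_pos: [474.7, 148.4, 228.6]
ee_rot: [-0.508, 0.491, -0.487, 0.513]
force: [-0.3, 0.2, 0.6]
grip_width: 1.002
```

Run:
```python
from h import *
c=ctrl.capture("top");d=ctrl.capture("scene")
im=c["img"][:,:,::-1].copy();K,T=c["intrinsics"],c["T"]
a=np.linspace(0,2*np.pi,40)
im=cv2.resize(im,None,fx=5,fy=5,interpolation=2)
for x,y,z,r in [(523,-354,115,25),(523.5,-354,50,50),(476.5,363,115,25),(476,363,50,50),(569.5,-138.5,77,25),(568.5,-138.5,12,50)]:
    p=proj(K,T,np.c_[x+r*np.cos(a),y+r*np.sin(a),np.full(40,z)])*5+2
    cv2.polylines(im,[p.round().astype(int)],True,(0,255,0),1)
L=im[1050:1600,750:1150];Rr=im[1000:1550,1800:2500][:, :]
cv2.imwrite("pics/fin.png",cv2.resize(np.hstack([L,Rr]),None,fx=.72,fy=.72,interpolation=3))
cv2.imwrite("pics/fins.png",d["img"][:,:,::-1]); print(ctrl.sense()["grip_width"])
```

```text
0.9984638040354119
```

View pics/fin.png

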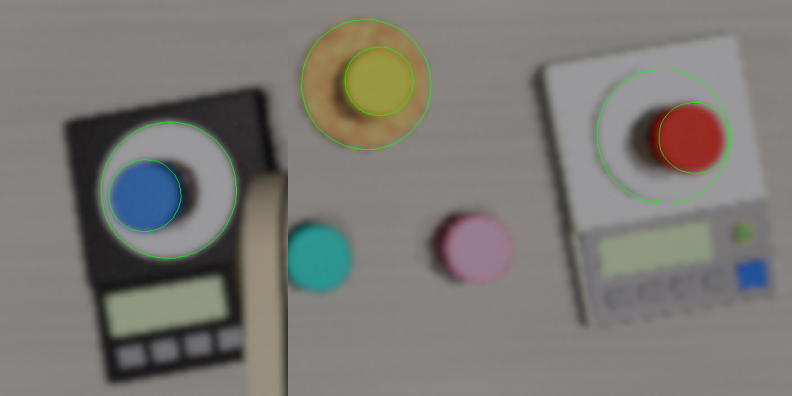

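View pics/fins.png

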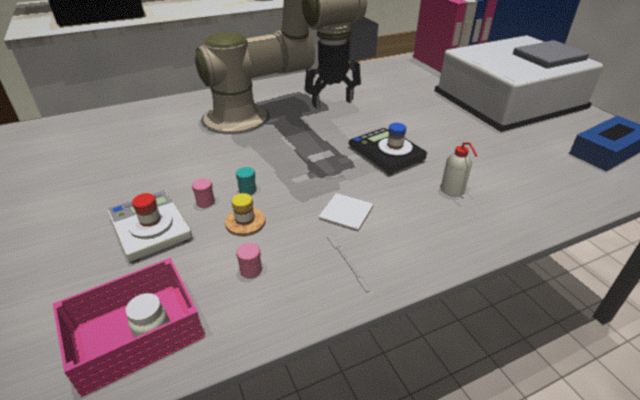

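Run:
```python
from h import *
print(ctrl.finish_job(), ctrl.sense()["time_s"])
```

```text
the job is handed in; nothing more can be done
the job is handed in; nothing more can be done
```

The changeover is finished and handed in at about 29 s of the 106 s allowed. The hand-in gives no verdict, so success is judged from my own camera checks.

I moved the jars in this order: blue to the white tile, yellow to the cork mat, red to the white balance, then blue to the black balance. Each set-down ended in about 5–8 N of contact before I released.

| Jar | Ended on | Offset from centre | Limit |
|---|---|---|---|
| Red | white balance | about 1–3 mm | 15 mm |
| Blue | black balance | about 1 mm | 15 mm |
| Yellow | cork mat | about 1 mm | 15 mm |

- **Final pictures:** all three jars look upright, the gripper is open and clear, and the wash bottle and spatula look unmoved. I judged this by eye.
- **Cameras disagreed:** for the white balance, the wrist camera put the pan and jar about 3–4 mm further right (−y) than the overhead camera. Both agree the jar is centred on the pan.
- **Tool tilt:** the gripper drifted to roughly 0.04 rad off vertical from repeated relative moves. The jars showed no visible lean in the pictures.

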